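# Slide the capsule tray home on the capsule filler and swing the hold-down over it

### The job

Push the blue capsule tray along the rails of the capsule filler with a fingertip, towards the filling bed, until you feel it drop into its locating notches and it sits level and fully down. Then push the yellow-knobbed hold-down lever round until it lies square across the rim of the tray. Only push: do not lift or tip the tray, and leave the other things on the bench where they are.

Things in the scene. Friction and masses are not known exactly. Their poses are not given: they have to be found in the camera images.
- filler: hand capsule filler, fixed: cream casting 400 x 240 mm, 52 mm high. Origin under its centre at bench height; x runs along its two steel rails from the loading end to the filling bed, z up. Track tops 78 mm, deck between the rails 58 mm, drilled filling bed 62 mm above the bench. Between the rails: 115 mm wide, open at both ends. Outer cheeks 86 mm high; black end stops on the tracks at x = +-178 mm
- notches (a point): on the filler's centre line at track height, level with the two locating notches (one per rail) for the tray's long leading pins; those for the short trailing pins are 110 mm nearer the loading end, on the inner half of each track only. Notches are 15 mm long, 8 mm deep, upright walls. The tracks go on beyond at the same height, so a fast push can overrun them (then push the tray back)
- tray: blue capsule tray, loose, about 0.4 to 0.7 kg: 150 mm (x, along the rails) x 112 mm, plate 12 mm, rim 4 mm thick, 30 mm high in all; its 60 capsules are part of it. Origin: centre of its underside. Side pins 10 mm thick at x = +-55 mm ride on the tracks, 1.5 mm side play. Origin 73 mm above the bench while riding, 65 mm when dropped in (rim top 95 mm). Slides at 2 to 5 N
- push_face (a point): middle of the outer face of the tray's trailing (-x) end wall, 15 mm above the tray's underside; the face is 112 mm wide and 30 mm high, upright, and x of this point (as of the tray) points into the tray, along the rails towards the filling bed
- home (a point): point on the filler (same axes as the filler) where the tray's origin lies when the tray is seated in its notches (2.5 mm play fore and aft)
- hold_down (a joint): hold-down lever on an upright axis at the filler's side: 0 = clear, pointing along the rail to the filler's -x; pi/2 = its stop, square across the rail. Grows counter-clockwise from above, stays where left, 1 to 2 N at the knob. Arm 16 mm wide, 97.5 to 103.5 mm above the bench, 62 mm long from the pivot: passes 2.5 mm over a seated tray's rim, strikes that of a tray not dropped in
- lever_pivot (a point): point on the hold-down lever's axis, at the top face of the arm (103.5 mm above the bench); axes as the filler's
- lever_knob (a point): centre of the top of the yellow round knob on the hold-down lever, 130.5 mm above the bench; the knob is 14 mm across, stands 27 mm up from the arm, 45 mm from the pivot
- pot_a: small ointment pot, white with red screw cap, 48 mm across and 56 mm high, loose, standing close beside the filler on the hold-down side; origin under its middle
- pot_b: larger ointment pot, white with red screw cap, 56 mm across and 62 mm high, loose; origin under its middle
- mortar: white mortar bowl, 136 mm across and 75 mm high, with the pestle leaning in it (pestle top 129 mm up), standing loose on a blue mat 4 mm thick; origin under its middle
- tamper: tamper of the filler: aluminium pin plate 135 x 95 mm standing on four short legs, black grip bar on top, 53 mm high, loose; origin under its middle
- amber_jar: amber glass jar with black lid, 68 mm across and 110 mm high, loose; origin under its middle
- spatula: flat spatula 190 mm long, lying loose on the bench; origin under its middle
- beaker: small glass beaker, 56 mm across and 65 mm high, open at the top, loose; origin under its middle
Things that resemble listed ones, but are neither listed nor needed, are in the scene too. Of the things that look like the tray, the largest one is meant.

How it is judged (in metres and radians):
On the way, in this order (a step that is already met when the one before it is completed fails the run):
1. the tray has dropped into its notches, level, while the hold-down lever is still clear of it (x of tray in the frame of home between -0.004 and 0.004 m and z of tray in the frame of home between -0.003 and 0.002 m and angle between tray's own z axis and vertical below 0.025 rad and value of joint hold_down below 0.7 rad), for 0.2 s.
2. the hold-down lever lies across the rim of the seated tray (x of tray in the frame of home between -0.004 and 0.004 m and z of tray in the frame of home between -0.003 and 0.002 m and angle between tray's own z axis and vertical below 0.025 rad and value of joint hold_down above 1.4 rad), for 0.2 s.
At the end, for the whole second after the job is handed in: The tray rests in its notches: within 4 mm of home along the rails, within 2 mm of its seated height (it drops 8 mm), tilted less than 0.025 rad and at rest; the hold-down lever is turned past 1.40 rad (square across is 1.57) (all of step 2 and linear speed of tray below 0.01 m/s); the robot touches nothing.
It fails at once if the tray is lifted: more than 8 mm above its riding height on the rails (z of tray in the frame of home above 0.016 m).
It fails at once if the tray is tipped by more than 0.2 rad (angle between tray's own z axis and vertical above 0.2 rad).
It fails at once if another thing on the bench is shifted by more than 20 mm (distance of any of pot_a, pot_b, mortar, tamper, amber_jar, spatula, beaker from where it was at the start of the episode above 0.02 m).
It also fails if it takes over 51 s, if anything falls off the work surface, if the arm or the gripper's body presses on something with over 40 N, if the wrist force passes 120 N, or if a joint passes its speed limit or range.

### The arm

A 6-joint arm with a two-finger parallel gripper is mounted at the origin on the work surface. World frame = base frame: x ahead of the robot, y to its left, z up, the work surface at z = 0. Lengths are in mm, angles in rad, forces in N, time in s.
With the tool pointing down it reaches from about 350 to 975 mm from the base axis. Payload 17.4 kg.
Tool frame: the origin (TCP) lies on the centre line of the jaws, within the pads' length; the fingertips stand 11 mm ahead of it and the grasp point (between the pads) lies 8 mm behind it (env.tip_reach is the distance from the TCP to the fingertips, in mm); y points along the fingers, x is the direction in which the jaws open and shut, and the axes are right-handed (so a half turn about y gives the same grasp; the last joint's range is limited). The gripper opens to 85 mm and grips with 20 to 120 N. Pads are 22 mm wide; open, the fingers measure 114 mm over their backs; the gripper's body (76 mm by 85 mm) begins 54 mm behind the grasp point. The pads swing forward as they close: fully open they stand 13 mm farther back than shut.
Start: joints at [1.238, 0.116, 1.442, -0, 1.584, -0.038], TCP at [196.128, 645.884, 242.303] pointing down, gripper open.
Joint ranges: [-2.83, 2.83], [-0.83, 2.19], [0.07, 2.5], [-1.14, 4.28], [0.01, 3], [-2.97, 2.97]. Speed limits (rad/s): [1.89, 1.89, 2.22, 3.14, 3.14, 3.14].

### API

Orientations are given as a rotation vector (axis times angle).
In Python, from workcell import env gives the robot as it stands. The module is installed in compiled form; this text tells all that it offers.
- The arm moves only by the tool step_arm, never from a script. Its argument "increments" is text: rows parted by semicolons, each of 5 numbers parted by spaces: the finger opening in mm, from 0 to 85.4, then the shift along the tool's x, y, z in units of 40 mm (1.0 is 40 mm), then the turn about the tool's y in units of 10 degrees (1.0 is 10 degrees). In form: fingers tx ty tz yaw; .... A call has 1 to 8 rows; each row shifts and turns the pose as measured when the row begins, along the tool's axes as they then stand; what a row does not reach is not made up. A row lasts 1/8 s, in which the tool goes at most 62.5 mm and 10.7 degrees, less where a joint would pass 70% of its speed; a pose out of reach is approached as far as the arm can. A call is refused whole if a number of a shift passes 1 or a number of a turn 1, either way. A call with a gripper value outside its range is refused whole. The fingers move at their own pace and stop on an object; "grip_force" is the grip in N (left out, the last holds). Time passes only in rows, so rows that do not move let the fingers close. It gives the time, the measured TCP pose, the force and the opening at its end, in the units of the state.
- env.sense(): the state, without advancing time (a new reading comes with each control period).
- env.capture(name): name is "scene" or "top" or "wrist"; returns a dict with "image" (420x560x3 uint8, blue, green, red), "camera_matrix" (3x3 intrinsics, pixels), "position" and "attitude" of the camera in the world. Camera axes: x right, y down, z forward; pixel columns grow to the right and rows downward; lengths in mm; the calibration is good to about 2 mm. A picture is of the moment at which its call begins. There is no depth.
- env.job_done(): hands the job in, once; it reports no verdict.
The state is a dict: "time": time; "q": joint angles; "qd": joint speeds; "effort": joint torques, N m; "tcp_pos": TCP position; "orientation": TCP orientation; "ft_force": force on the tool from outside, world axes, zero at the start; "wrist_torque": the same for the moment, N m; "finger_gap": opening from 0.0 (shut) to 1.0 (fully open).
Only numpy, scipy, OpenCV 4.12 (cv2) and the standard library are available. Lean on these libraries where they do the work, as an engineer would, in place of code of your own. Each camera call takes 0.05 s, during which the arm holds its last target.

## Working session

There is one attempt and no reset: what is moved stays moved. The work goes in short steps, Python scripts to look and compute and a tool call to move; the robot and the scene stay as the last step left them, time stands still between calls to the robot, and variables do not carry over. Pictures are saved under pics/ and viewed, and the job is handed in when it is done.

Besides the shell and the picture viewer there is one more tool, called after "Emit:" as name(argument=value, ...) on one line, values as JSON. step_arm: Moves the arm, as the interface text tells. Its arguments: {"type":"object","properties":{"increments":{"type":"string"},"grip_force":{"type":"number"}},"required":["increments"]}

```bash
mkdir -p pics; python3 - <<'E'
from workcell import env
import cv2,pickle
d={}
for n in("scene","top","wrist"):
    c=env.capture(n);d[n]=c;cv2.imwrite(f"pics/{n}0.png",c["image"])
    print(n,c["camera_matrix"],c["position"],c["attitude"])
pickle.dump(d,open("d0.pkl","wb"))
print(env.sense(),env.tip_reach)
E
```

```text
scene [[467.37756091   0.         283.04757122]
 [  0.         467.37756091 216.22031175]
 [  0.           0.           1.        ]] [1218.29206247 -371.1143026   892.43071013] [-2.04888818 -1.20669326  0.53843401]
top [[543.33028056   0.         276.31233017]
 [  0.         543.33028056 214.08052289]
 [  0.           0.           1.        ]] [  90.96443066   44.28316052 1813.02806129] [-2.03776271  2.18797438 -0.23303734]
wrist [[350.77442525   0.         279.67091729]
 [  0.         350.77442525 212.38870149]
 [  0.           0.           1.        ]] [129.05182372 665.47918005 372.56347074] [2.33703286 1.73177598 0.23902835]
{'time': 0.15, 'q': array([ 1.23816196e+00,  1.16411718e-01,  1.44210076e+00, -1.57949431e-05,
        1.58401551e+00, -3.78017011e-02]), 'qd': array([ 0.00025361, -0.00012469, -0.00164466,  0.00208965, -0.00026892,
        0.00083153]), 'effort': array([ 7.23250741e-05, -7.32497191e+01, -6.32855201e+01, -4.52708036e-05,
        4.85481971e-03,  5.60342437e-05]), 'tcp_pos': array([196.1120008 , 645.74507369, 241.71440379]), 'orientation': array([-1.33492567, -0.98876209,  0.99002953]), 'ft_force': array([-0.9943276 ,  0.26285352, -0.34474934]), 'wrist_torque': array([-0.01183043, -0.00799093, -0.03351918]), 'finger_gap': 1.0006198488825844} 11.0
```

View pics/scene0.png

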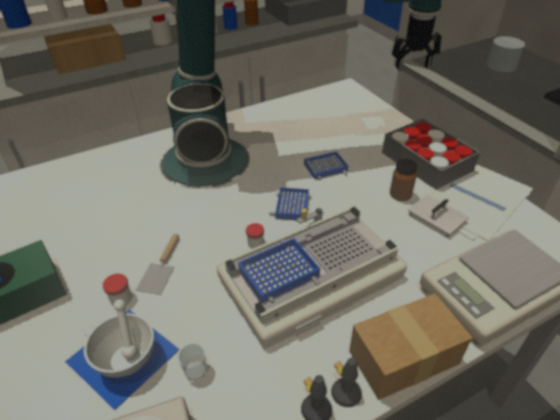

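View pics/top0.png

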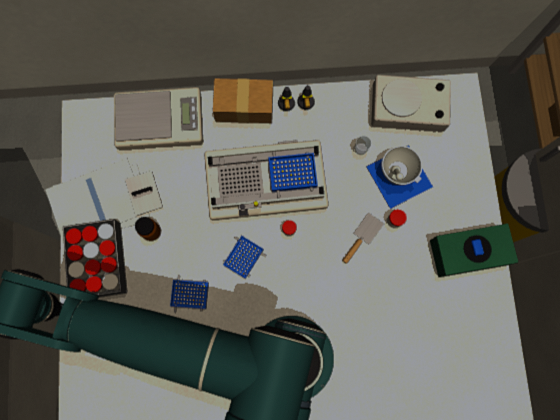

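View pics/wrist0.png

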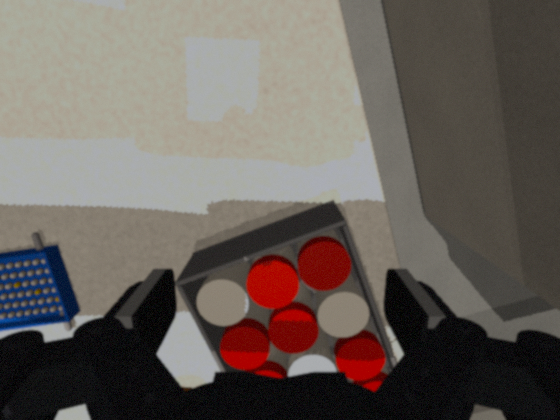

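The tray candidates in the top picture are the blue tray on the filler (293,173), a loose small tray (244,257) and another loose small tray (189,294). The largest is the one on the filler's rails. I'll check it and the lever in close crops.

```bash
python3 - <<'E'
import cv2,pickle
d=pickle.load(open("d0.pkl","rb"))
t=d["top"]["image"][130:230,195:340];cv2.imwrite("pics/ct.png",cv2.resize(t,None,fx=5.5,fy=5.5,interpolation=cv2.INTER_CUBIC))
t=d["scene"]["image"][195:345,205:415];cv2.imwrite("pics/cs.png",cv2.resize(t,None,fx=3.8,fy=3.8,interpolation=cv2.INTER_CUBIC))
E
```

```text
(no output)
```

View pics/ct.png

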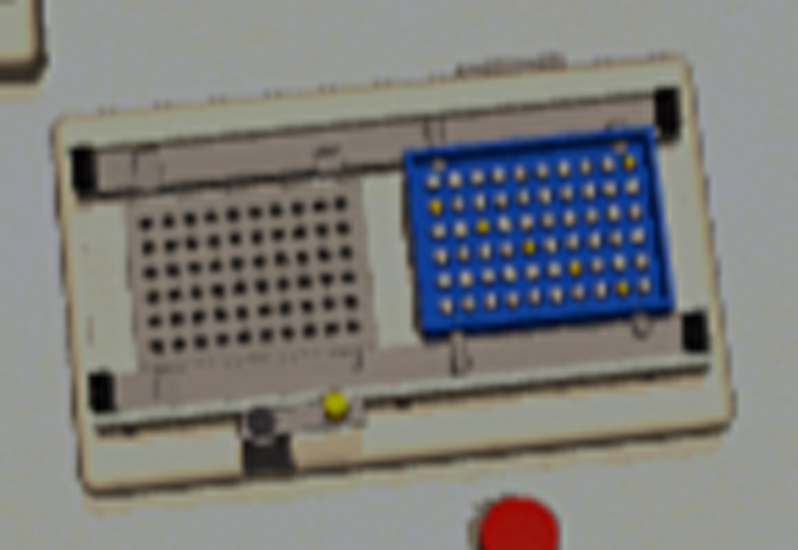

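View pics/cs.png

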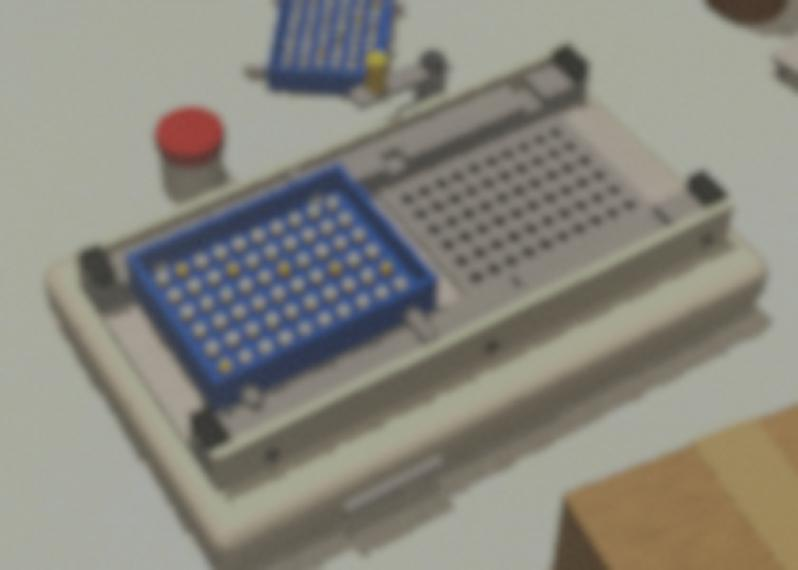

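The crops show the tray on the loading half. Its rim corners in the top crop are (405,150), (655,128), (673,308) and (425,335). The bed is to its left, with the knob at (336,405) and the lever pivot at (262,422). Next I fit the poses.

```bash
cat > h.py <<'E'
import numpy as np,cv2,pickle
from scipy.spatial.transform import Rotation as R
def ray(c,uv):
    K=c["camera_matrix"];d=np.linalg.inv(K)@np.array([uv[0],uv[1],1.0])
    return R.from_rotvec(c["attitude"]).as_matrix()@d
def onz(c,uv,z):
    d=ray(c,uv);p=np.array(c["position"]);return p+d*(z-p[2])/d[2]
def proj(c,P):
    P=np.atleast_2d(P).astype(float);X=(P-c["position"])@R.from_rotvec(c["attitude"]).as_matrix()
    x=X@c["camera_matrix"].T;return x[:,:2]/x[:,2:]
E
python3 - <<'E'
from h import *
d=pickle.load(open("d0.pkl","rb"))
T=d["top"];S=d["scene"]
ct=lambda u,v:(195+(u+.5)/5.5-.5,130+(v+.5)/5.5-.5)
cs=lambda u,v:(205+(u+.5)/3.8-.5,195+(v+.5)/3.8-.5)
def show(n,p): print(n,np.round(p,1))
r=[onz(T,ct(*p),103) for p in [(405,150),(655,128),(673,308),(425,335)]]
for p in r: show("rimT",p)
print(np.mean(r,0))
r=[onz(S,cs(*p),103) for p in [(342,165),(128,258),(213,382),(435,275)]]
for p in r: show("rimS",p)
print(np.mean(r,0))
show("knobT",onz(T,ct(336,405),130.5));show("knobS",onz(S,cs(377,58),130.5))
show("pivT",onz(T,ct(262,422),108));show("pivS",onz(S,cs(434,62),112))
for p in [(57,118),(688,60),(730,425),(85,490)]: show("castT",onz(T,ct(*p),52))
for p in [(148,165),(328,158),(160,385),(357,362)]: show("notchT",onz(T,ct(*p),78))
print(R.from_rotvec([-1.33492567, -0.98876209,  0.99002953]).as_matrix().round(3))
E
```

```text
rimT [650.1  28.7 103. ]
rimT [ 653.3 -121.8  103. ]
rimT [ 541.2 -122.9  103. ]
rimT [535.2  24.7 103. ]
[594.93617709 -47.80184106 103.        ]
rimS [543.6  25.5 103. ]
rimS [ 548.9 -124.   103. ]
rimS [ 655.5 -121.4  103. ]
rimS [649.   27.9 103. ]
[599.25040172 -48.00362764 103.        ]
knobT [490.   79.3 130.5]
knobS [494.1  79.6 130.5]
pivT [488.2 123.6 108. ]
pivS [498.2 121.1 112. ]
castT [702.6 241.3  52. ]
castT [ 712.6 -150.9   52. ]
castT [ 479.4 -155.9   52. ]
castT [466.9 234.8  52. ]
notchT [659.8 184.7  78. ]
notchT [656.5  75.5  78. ]
notchT [522.1 184.4  78. ]
notchT [527.9  66.2  78. ]
[[ 0.291 -0.    -0.957]
 [ 0.957 -0.001  0.291]
 [-0.001 -1.     0.   ]]
```

Emit:
step_arm(increments="0 -0.5 0 -0.5 -0.92; 0 -1 0 -0.6 -0.92; 0 -1 0 -0.6 0; 0 -1 0 -0.6 0; 0 -1 0 -0.6 0; 0 -1 0 -0.6 0; 0 -1 0 -0.6 0; 0 -1 0 -0.6 0", grip_force=60)

```text
time: 1.15
tcp_pos: [383.6, 335.7, 239.6]
orientation: [-1.191, -1.237, 1.244]
ft_force: [0.3, 0.6, 0.8]
finger_gap: -0.001
```

Emit:
step_arm(increments="0 -1 0 -0.6 0; 0 -1 0 -0.6 0; 0 -1 0 -0.6 0; 0 -1 0 -0.6 0; 0 -0.6 0 -0.5 0; 0 0 0 0 0; 0 0 0 0 0")

```text
time: 2.02
tcp_pos: [510.7, 147.6, 239.1]
orientation: [-1.192, -1.233, 1.241]
ft_force: [-0.1, -0.3, 0.3]
finger_gap: 0.001
```

```bash
python3 - <<'E'
from h import *
from workcell import env
s=env.sense();print(s["tcp_pos"],R.from_rotvec(s["orientation"]).as_matrix().round(4),s["time"])
c=env.capture("wrist");pickle.dump(c,open("w1.pkl","wb"));print(c["position"])
cv2.imwrite("pics/w1.png",cv2.resize(c["image"],(800,600),interpolation=cv2.INTER_CUBIC))
E
```

```text
[510.73794408 147.62168083 239.14945061] [[-0.0381 -0.0024 -0.9993]
 [ 0.9993 -0.0039 -0.0381]
 [-0.0038 -1.      0.0026]] 2.025
[441.05681103 145.05799669 370.24509153]
```

View pics/w1.png

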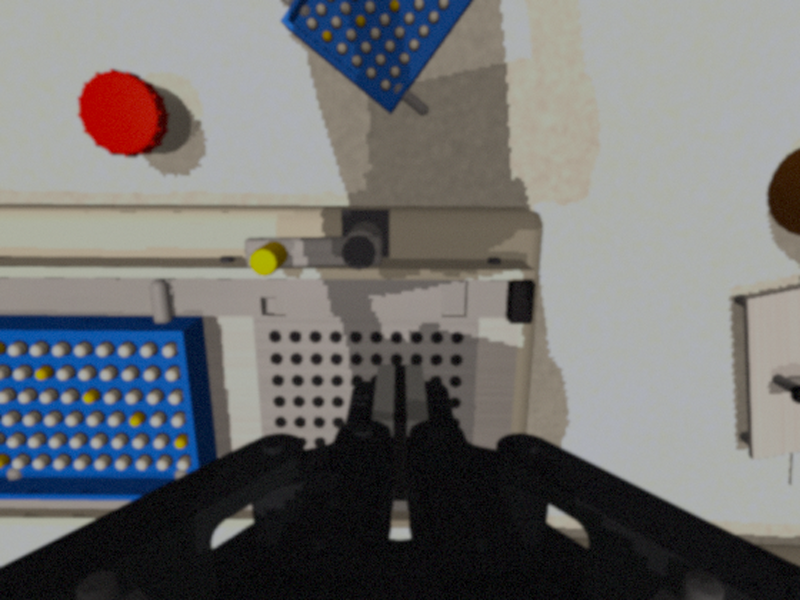

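The wrist view shows the rails lined up with the image rows. The notches on the lever-side rail are at about (455,298) and (272,303), the tray's leading pin is at (161,300), the knob at (264,260) and the pivot cap at (360,248).

```bash
python3 - <<'E'
from h import *
c=pickle.load(open("w1.pkl","rb"))
im=c["image"][160:260,90:390];cv2.imwrite("pics/w1c.png",cv2.resize(im,None,fx=2.66,fy=2.66*1.8,interpolation=cv2.INTER_CUBIC))
f=lambda u,v:((u+.5)*.7-.5,(v+.5)*.7-.5)
for n,u,v,z in [("leadnotch",455,298,78),("trailnotch",272,303,78),("pin",161,300,83),("knob",264,261,130.5),("pivcap",360,248,112),("rim lead corner",200,318,103),("rim2",213,497,103),
  ("stop",520,300,90),("castcorner",535,208,52),("castedgeL",5,206,52),("pot",120,112,56)]:
  print(n,onz(c,f(u,v),z).round(1))
E
```

```text
leadnotch [518.3 179.9  78. ]
trailnotch [525.7  69.3  78. ]
pin [525.    4.5  83. ]
knob [489.4  79.7 130.5]
pivcap [484.4 124.8 112. ]
rim lead corner [528.8  35.2 103. ]
rim2 [645.6  35.1 103. ]
stop [514.9 216.2  90. ]
castcorner [465.1 229.1  52. ]
castedgeL [ 476.4 -103.1   52. ]
pot [418.4 -22.3  56. ]
```

View pics/w1c.png

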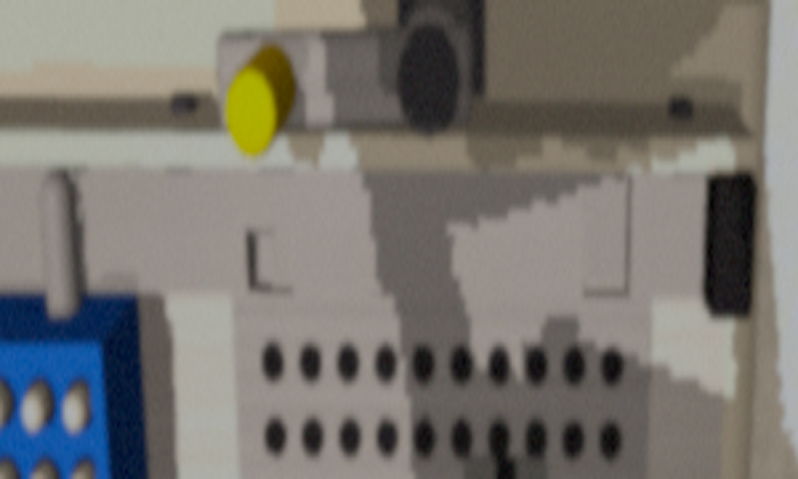

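Emit:
step_arm(increments="0 -0.98 0 -0.25 0; 0 -0.98 0 -0.25 0; 0 -0.98 0 -0.25 0; 0 -0.98 0 -0.25 0; 0 -0.98 0 -0.25 0; 0 -0.98 0 -0.25 0; 0 -0.98 0 -0.25 0; 0 -0.98 0 -0.25 0")

```text
time: 3.08
tcp_pos: [605.0, -161.1, 241.3]
orientation: [-1.186, -1.247, 1.25]
ft_force: [-0.6, 0.8, -0.4]
finger_gap: 0.004
```

Emit:
step_arm(increments="0 0 0 0 0; 0 0 0 0 0")

```text
time: 3.32
tcp_pos: [605.2, -161.1, 240.8]
orientation: [-1.185, -1.246, 1.25]
ft_force: [-0.1, 0.1, 0.2]
finger_gap: 0.005
```

Emit:
step_arm(increments="0 0 1 0.1 0; 0 0 1 0 0; 0 0 1 0 0; 0 0 0.6 0 0; 0 0 0 0 0")

```text
time: 3.95
tcp_pos: [601.0, -154.4, 95.0]
orientation: [-1.184, -1.254, 1.254]
ft_force: [-0.2, 0.3, 0.2]
finger_gap: 0.002
```

```bash
python3 - <<'E'
from h import *
from workcell import env
s=env.sense();print(s["tcp_pos"],s["ft_force"],R.from_rotvec(s["orientation"]).as_matrix().round(4),s["time"])
c=env.capture("wrist");pickle.dump(c,open("w2.pkl","wb"))
a=cv2.resize(c["image"],(800,600));cv2.imwrite("pics/w2.png",a)
c=env.capture("scene");cv2.imwrite("pics/s2.png",cv2.resize(c["image"][170:360,190:430],None,fx=3.1,fy=3.1,interpolation=cv2.INTER_CUBIC))
E
```

```text
[ 601.04722681 -154.42015984   94.99503794] [-0.18654124  0.28967746  0.16675741] [[-0.0603  0.0026 -0.9982]
 [ 0.9982 -0.0027 -0.0603]
 [-0.0028 -1.     -0.0025]] 3.95
```

View pics/w2.png

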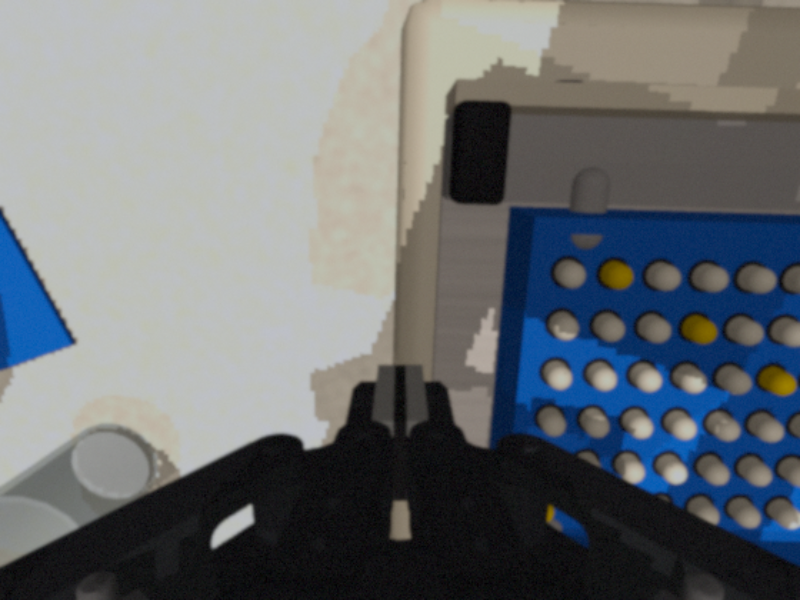

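View pics/s2.png

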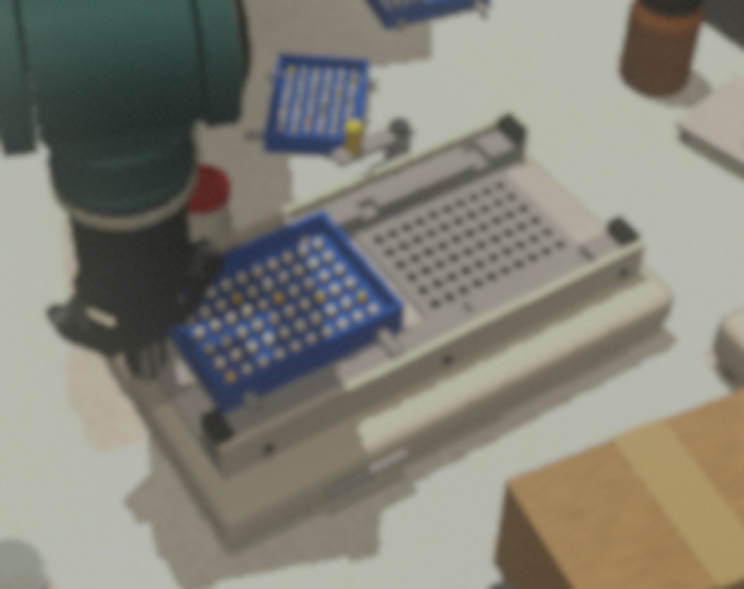

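Emit:
step_arm(increments="0 0 0.2 0 0.14; 0 0.1 0 0 0; 0 0.2 0 0 0; 0 0.2 0 0 0; 0 0.2 0 0 0", grip_force=80)

```text
time: 4.68
tcp_pos: [602.4, -125.8, 92.4]
orientation: [-1.205, -1.239, 1.233]
ft_force: [2.4, -3.3, -1.6]
finger_gap: -0.001
```

Emit:
step_arm(increments="0 0.3 0 0 0; 0 0.35 0 0 0; 0 0.35 0 0 0; 0 0.35 0 0 0")

```text
time: 5.18
tcp_pos: [600.4, -68.5, 92.3]
orientation: [-1.206, -1.238, 1.234]
ft_force: [0.2, -4.0, 0.5]
finger_gap: -0.007
```

Emit:
step_arm(increments="0 0.35 0.1 0.05 0; 0 0.35 0 0.03 0; 0 0.35 0 0 0; 0 0.35 0 0 0; 0 0.2 0 0 0")

```text
time: 5.8
tcp_pos: [596.5, -1.3, 90.2]
orientation: [-1.213, -1.241, 1.234]
ft_force: [0.8, -6.6, 0.2]
finger_gap: -0.002
```

```bash
cat > look.py <<'E'
from h import *
from workcell import env
import sys
n=sys.argv[1]
s=env.sense();print(s["tcp_pos"],s["ft_force"],R.from_rotvec(s["orientation"]).as_matrix().round(4)[:,0],s["time"])
c=env.capture("wrist");pickle.dump(c,open(n+"w.pkl","wb"));cv2.imwrite(f"pics/{n}w.png",cv2.resize(c["image"],(800,600),interpolation=cv2.INTER_CUBIC))
c=env.capture("scene");pickle.dump(c,open(n+"s.pkl","wb"));cv2.imwrite(f"pics/{n}s.png",cv2.resize(c["image"][180:350,210:430],None,fx=3.5,fy=3.5,interpolation=cv2.INTER_CUBIC))
E
python3 look.py a
```

```text
[596.54281728  -1.28170229  90.17241677] [ 0.84057604 -6.5844747   0.21303416] [-0.0337  0.9994 -0.0113] 5.8
```

View pics/aw.png

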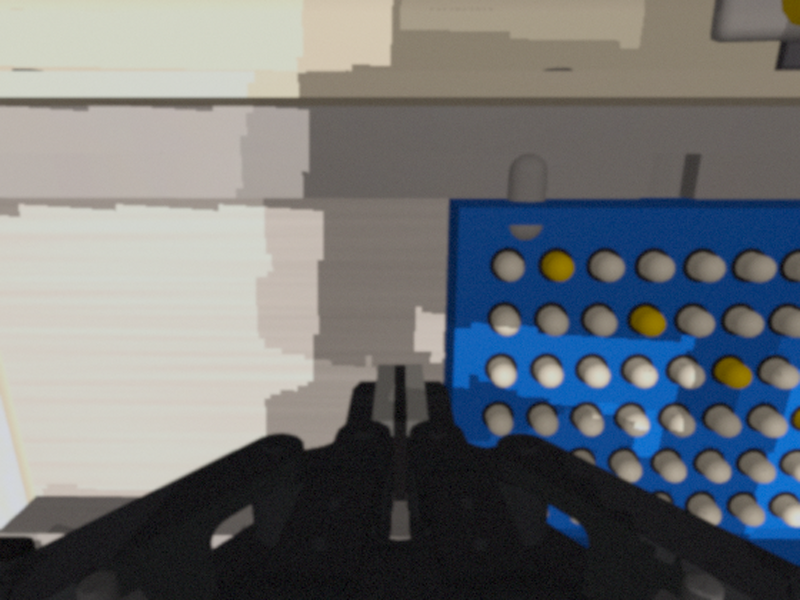

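View pics/as.png

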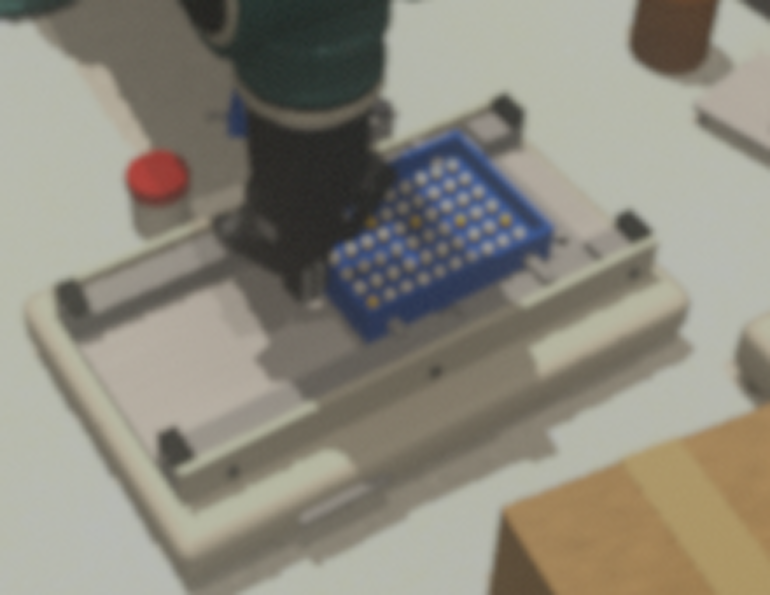

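The trailing pin is at (528,180) and its notch spans about (640..697,177), so roughly 37 mm remain. I'll cover 20 mm of that, then creep.

Emit:
step_arm(increments="0 0.2 0.06 0 0; 0 0.2 0 0 0; 0 0.12 0 0 0; 0 0.08 0 0 0")

```text
time: 6.4
tcp_pos: [596.3, 22.0, 88.7]
orientation: [-1.216, -1.241, 1.235]
ft_force: [-0.1, -4.8, 2.9]
finger_gap: -0.002
```

Emit:
step_arm(increments="0 0.08 0 0 0; 0 0.08 0 0 0")

```text
time: 6.65
tcp_pos: [596.1, 28.2, 88.7]
orientation: [-1.217, -1.24, 1.235]
ft_force: [0.7, -5.6, 2.3]
finger_gap: 0.004
```

Emit:
step_arm(increments="0 0.08 0 0 0; 0 0.08 0 0 0")

```text
time: 6.9
tcp_pos: [595.8, 34.8, 88.4]
orientation: [-1.216, -1.239, 1.235]
ft_force: [-0.6, 0.3, -0.2]
finger_gap: -0.001
```

Emit:
step_arm(increments="0 0.07 0 0 0")

```text
time: 7.02
tcp_pos: [595.6, 37.9, 88.2]
orientation: [-1.216, -1.239, 1.235]
ft_force: [-0.4, -4.0, 1.2]
finger_gap: 0.002
```

Emit:
step_arm(increments="0 0.07 0 0 0")

```text
time: 7.15
tcp_pos: [595.5, 40.6, 88.1]
orientation: [-1.216, -1.239, 1.235]
ft_force: [1.0, -4.3, 1.0]
finger_gap: 0.001
```

```bash
python3 look.py b
```

```text
[595.4658557   40.64360132  88.12756866] [ 1.03478359 -4.34842608  1.00364871] [-0.0323  0.9994 -0.0139] 7.15
```

View pics/bw.png

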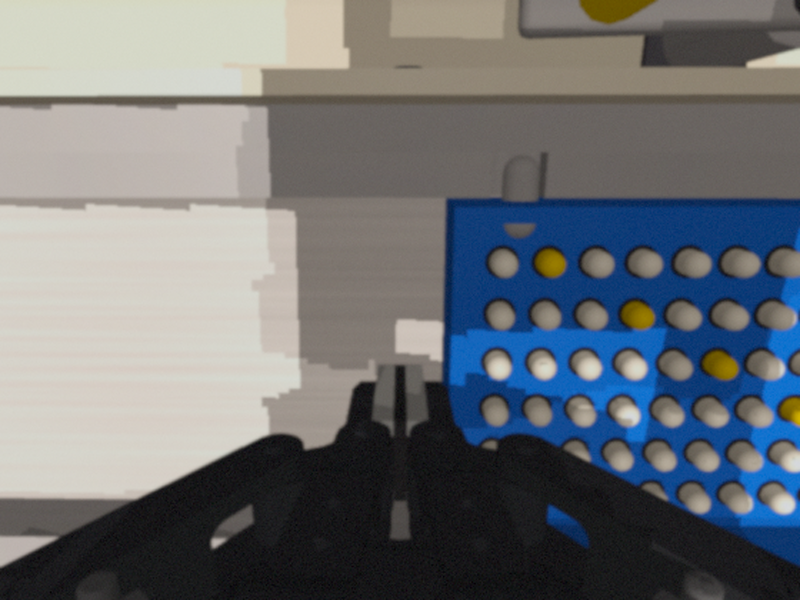

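View pics/bs.png

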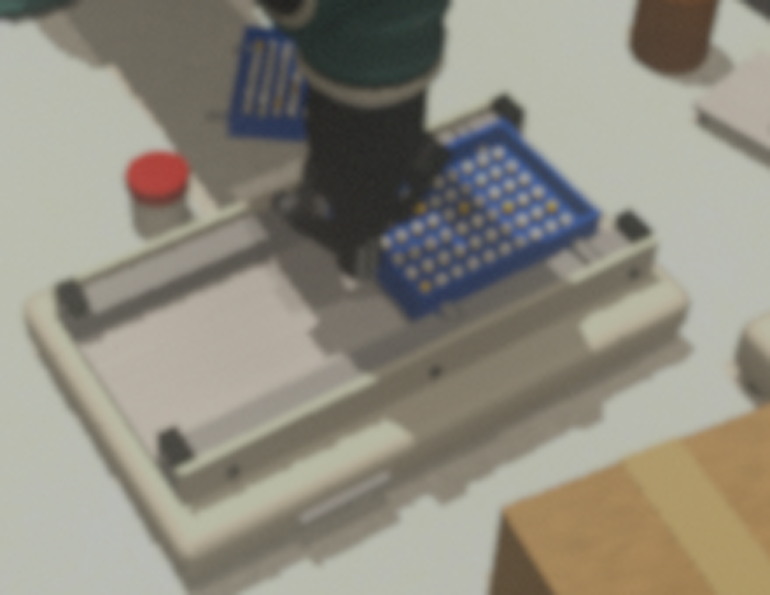

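The tray now looks smaller (capsule pitch 47.4 px against 49.2) although the camera is slightly lower, and the pin at (521,180) sits just short of the notch's far wall at (544,175). That is consistent with a drop. I'll back off, rise and verify.

Emit:
step_arm(increments="0 -0.4 0 0 0; 0 -0.6 0 0 0; 0 0 -1 0 0; 0 0 -1 0 0; 0 0 -1 0 0; 0 0 -1 0 0; 0 0 0 0 0")

```text
time: 8.12
tcp_pos: [593.2, -3.2, 252.4]
orientation: [-1.213, -1.238, 1.234]
ft_force: [0.2, 0.7, 0.4]
finger_gap: -0.004
```

```bash
python3 look.py c
```

```text
[593.22736212  -3.16741209 252.4111813 ] [0.24238955 0.68775425 0.35777298] [-0.0317  0.9994 -0.0109] 8.125
```

View pics/cw.png

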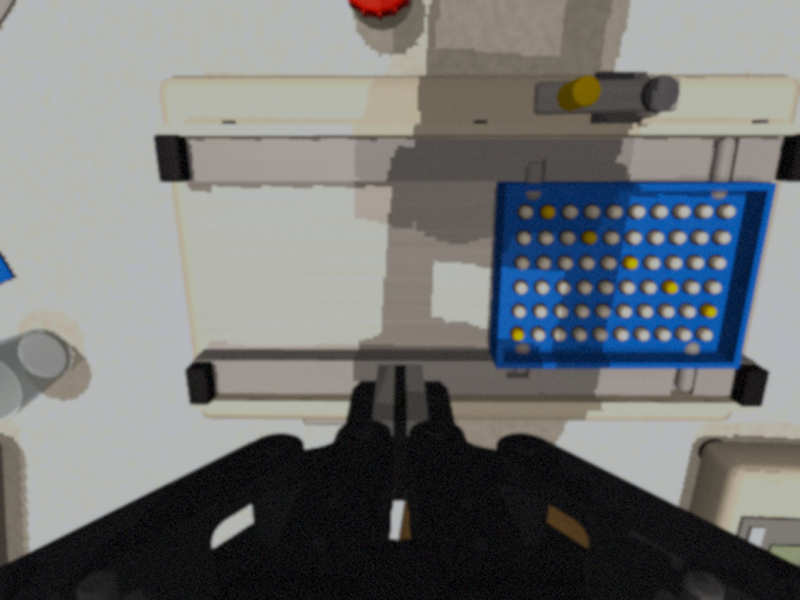

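View pics/cs.png

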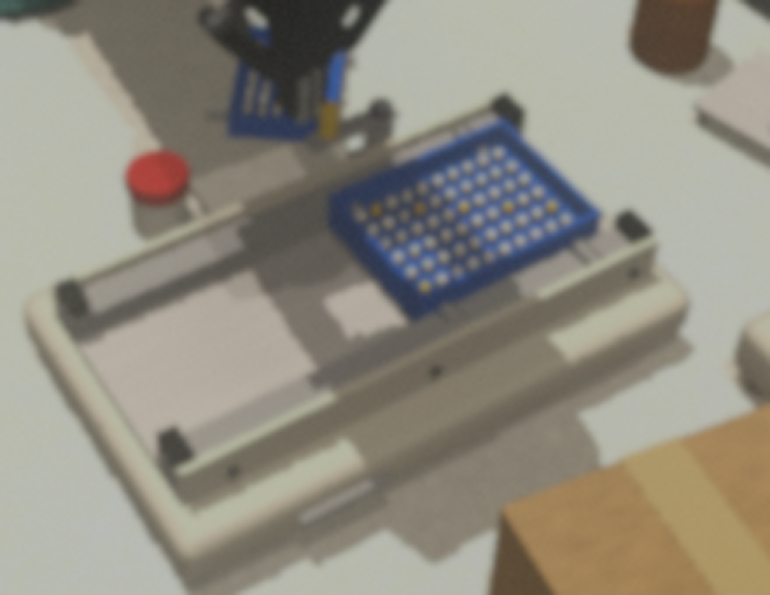

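```bash
python3 - <<'E'
from h import *
c=pickle.load(open("cw.pkl","rb"));s=pickle.load(open("cs.pkl","rb"))
cv2.imwrite("pics/cw2.png",cv2.resize(c["image"][85:275,330:560],None,fx=3.4,fy=3.1,interpolation=cv2.INTER_CUBIC))
cv2.imwrite("pics/cs2.png",cv2.resize(s["image"][205:280,295:395],None,fx=8,fy=8,interpolation=cv2.INTER_CUBIC))
E
```

```text
(no output)
```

View pics/cw2.png

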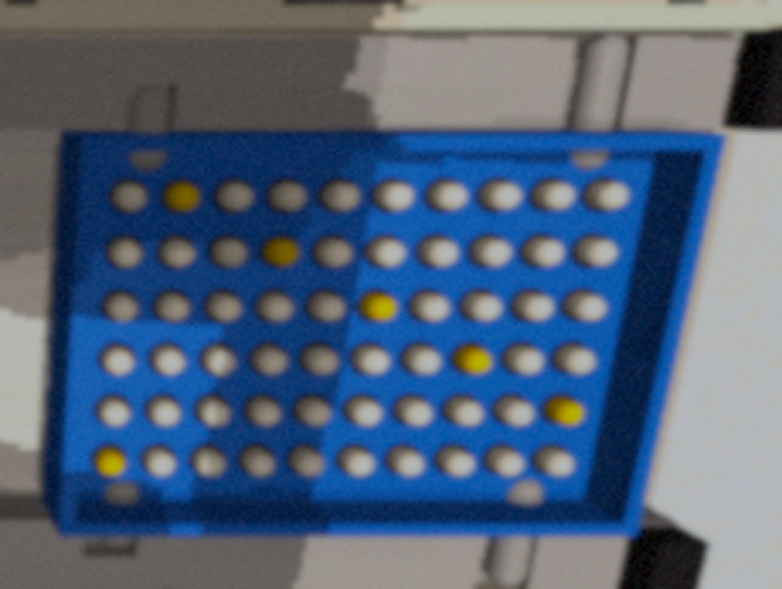

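View pics/cs2.png

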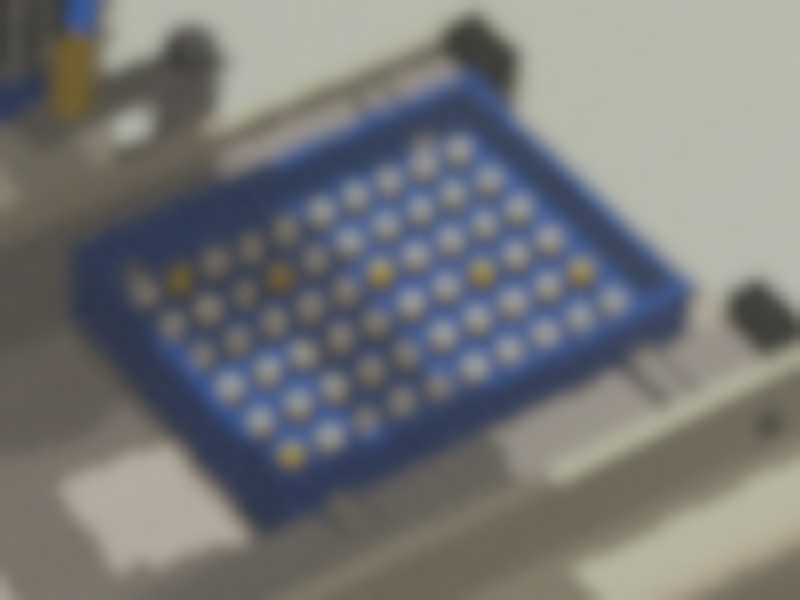

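```bash
python3 - <<'E'
from h import *
from scipy.optimize import least_squares
c=pickle.load(open("cw.pkl","rb"));s=pickle.load(open("cs.pkl","rb"))
fw=lambda u,v:(330+(u+.5)/3.4-.5,85+(v+.5)/3.1-.5); fs=lambda u,v:(295+(u+.5)/8-.5,205+(v+.5)/8-.5)
obj=np.array([[-75,56,30],[75,56,30],[75,-56,30],[-75,-56,30]],float)
W=np.array([fw(*p) for p in [(62,133),(722,135),(635,533),(62,535)]])
S=np.array([fs(*p) for p in [(75,247),(465,75),(690,288)]])
def pts(p): return R.from_euler("zyx",p[3:]).apply(obj)+p[:3]
def f(p,m):
    P=pts(p);a=(proj(c,P)-W).ravel();b=(proj(s,P[:3])-S).ravel()
    return {"w":a,"ws":np.r_[a,b]}[m]
for m in("w","ws"):
    r=least_squares(f,[590,125,65,1.6,0,0],args=(m,));print(m,r.x.round(3),r.fun.round(2))
# capsule-pitch: use 60 grid? tilt-free fit
r=least_squares(lambda q:f(np.r_[q,0,0],"ws"),[590,125,65,1.6]);print(r.x,np.abs(r.fun).max())
for n,u,v,z in [("knob",578,92,130.5),("piv",661,93,112)]: print(n,onz(c,((u+.5)*.7-.5,(v+.5)*.7-.5),z).round(1))
E
```

```text
w [ 5.88997e+02  1.28361e+02  6.25320e+01  1.61900e+00 -3.00000e-03
  3.10000e-02] [ 2.41  1.7  -0.54 -1.79  0.46  0.54 -2.54 -0.4 ]
ws [ 5.89220e+02  1.28703e+02  6.20790e+01  1.61600e+00 -3.00000e-03
  2.40000e-02] [ 3.27  1.75 -0.61 -1.31  0.13  0.53 -2.09 -0.31 -1.83  1.01 -1.08 -0.56
 -0.38 -0.56]
[588.88477416 127.75225395  63.51572803   1.61482954] 3.880563147341036
knob [491.4  74.4 130.5]
piv [488.5 121.4 112. ]
```

The tray is seated: fitted height is about 63 mm (65 nominal, 73 when riding) and fore-aft tilt about 0.003. All pins are in their notches. Now the lever: the pivot is at about (488.5,123) and the knob at about (490,78).

Emit:
step_arm(increments="0 0.5 0 0.8 0; 0 0.55 0 0.85 0; 0 0.55 0 0.85 0; 0 0.55 0 0.8 0; 0 0 0 0 0")

```text
time: 8.85
tcp_pos: [452.2, 79.1, 237.7]
orientation: [-1.2, -1.225, 1.24]
ft_force: [-1.2, -0.3, -0.6]
finger_gap: 0.001
```

Emit:
step_arm(increments="0 0 1 0 0; 0 0 1 0 0; 0 0 0.8 0 0; 0 0 0 0 0")

```text
time: 9.35
tcp_pos: [451.5, 76.3, 118.6]
orientation: [-1.197, -1.221, 1.243]
ft_force: [0.1, -0.5, 0.1]
finger_gap: 0.002
```

```bash
python3 look.py e
```

```text
[451.54574228  76.34009251 118.61523676] [ 0.07382769 -0.54436739  0.133485  ] [-0.0303  0.9995 -0.0105] 9.35
```

View pics/es.png

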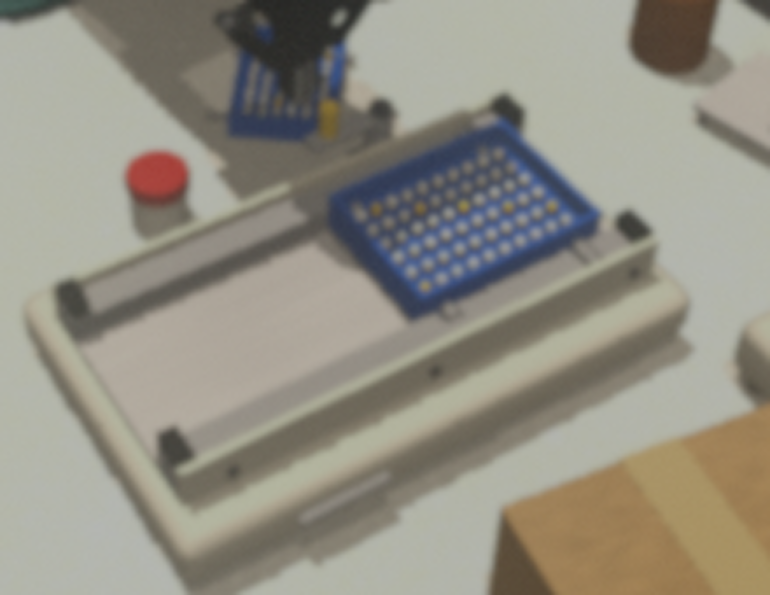

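View pics/ew.png

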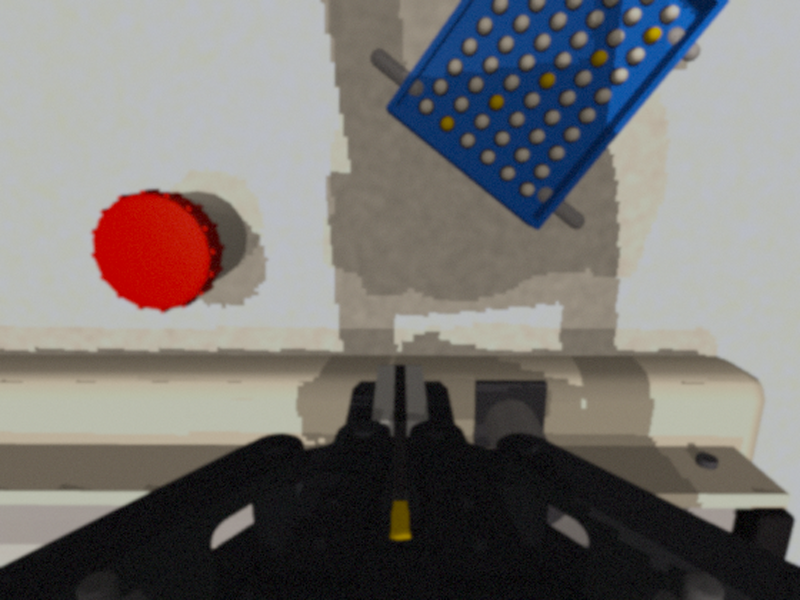

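Emit:
step_arm(increments="0 -0.03 -0.12 -0.3 0; 0 -0.03 0 -0.3 0; 0 -0.03 0 -0.3 0")

```text
time: 9.82
tcp_pos: [492.4, 74.1, 130.2]
orientation: [-1.202, -1.228, 1.238]
ft_force: [-3.1, 0.7, 0.0]
finger_gap: 0.0
```

Emit:
step_arm(increments="0 0 0.1 -0.28 0; 0 0.12 0 -0.23 0; 0 0.14 0 -0.2 0")

```text
time: 10.2
tcp_pos: [523.0, 85.5, 125.7]
orientation: [-1.203, -1.227, 1.238]
ft_force: [-1.1, -1.5, -0.3]
finger_gap: 0.003
```

Emit:
step_arm(increments="0 0.2 0 -0.17 0; 0 0.2 0 -0.12 0; 0 0.06 0 0 0")

```text
time: 10.58
tcp_pos: [535.3, 105.8, 125.4]
orientation: [-1.204, -1.227, 1.239]
ft_force: [2.3, -9.8, 0.2]
finger_gap: 0.005
```

Emit:
step_arm(increments="0 -0.5 0 0 0; 0 -0.5 -0.3 0 0; 0 -0.5 -1 0.3 0; 0 -0.5 -1 0.5 0; 0 0 -1 0.5 0; 0 0 0 0 0")

```text
time: 11.32
tcp_pos: [482.7, 18.5, 262.5]
orientation: [-1.204, -1.228, 1.238]
ft_force: [1.2, -0.4, -0.3]
finger_gap: -0.001
```

```bash
python3 look.py f
```

```text
[482.66547277  18.48124986 262.4866807 ] [ 1.16206057 -0.39701087 -0.34433987] [-0.0299  0.9995 -0.0103] 11.325
```

View pics/fs.png

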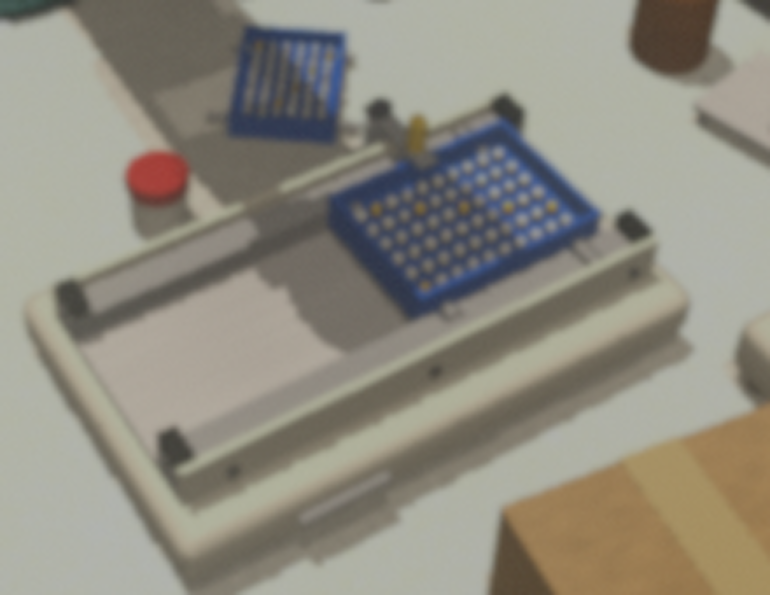

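View pics/fw.png

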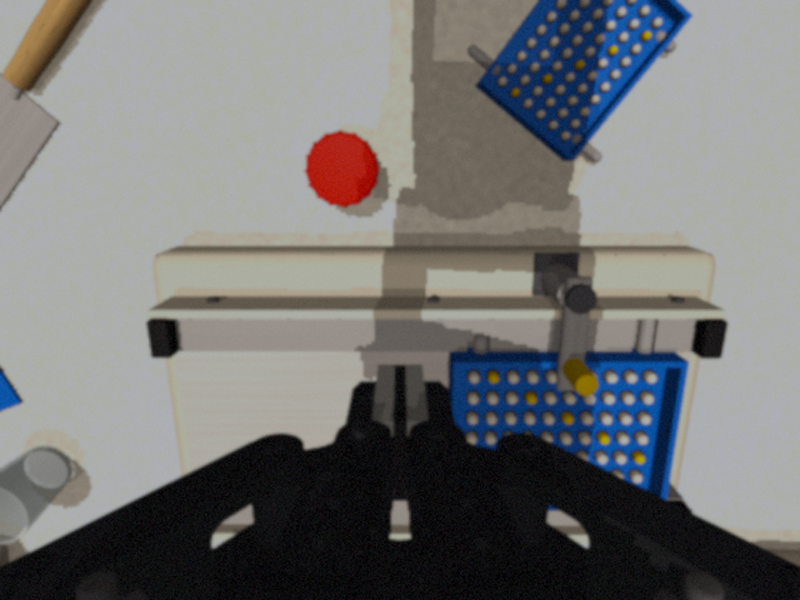

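```bash
python3 - <<'E'
from h import *
c=pickle.load(open("fw.pkl","rb"))
x,y=525,260
cv2.imwrite("pics/fw2.png",cv2.resize(c["image"][170:290,300:500],None,fx=4,fy=4,interpolation=cv2.INTER_CUBIC))
k=onz(c,((584.5)*.7-.5,(384.5)*.7-.5),130.5);f=lambda u,v:((u+.5)*.7-.5,(v+.5)*.7-.5)
print(k, onz(c,f(579,298),112))
for a,z in [((35,252),52),((160,252),52),((708,252),52)]: print(onz(c,f(*a),z))
E
```

```text
[531.65211922 122.76343303 130.5       ] [486.03975815 120.26519728 112.        ]
[ 480.86439239 -237.61545417   52.        ]
[ 478.15807827 -150.47598915   52.        ]
[466.47064048 225.84288224  52.        ]
```

View pics/fw2.png

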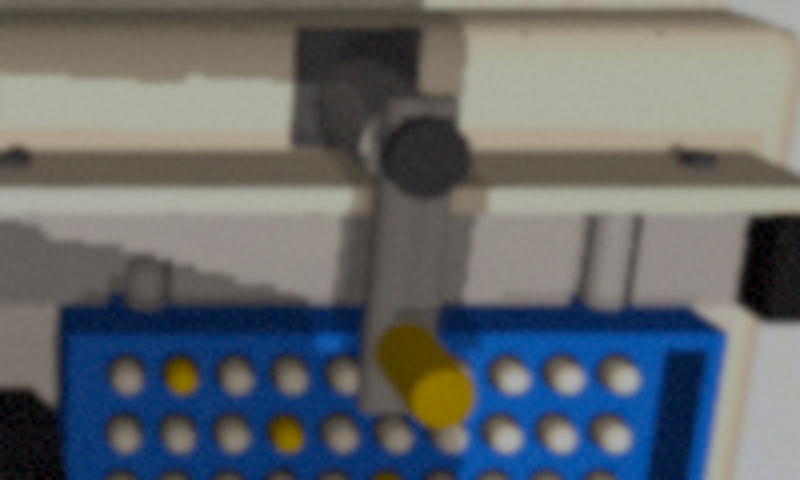

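The lever is square across the rim: the pivot-to-knob direction is within about 0.03 rad of square, and the push ended on the stop at about 10 N. The tray's corners haven't moved in the scene view, and the robot is clear.

```bash
python3 - <<'E'
from workcell import env
print(env.job_done()); print(env.sense()["time"])
E
```

```text
the job is handed in; nothing more can be done
None
the job is handed in; nothing more can be done
```

The tray is seated in its notches and the hold-down lever lies square across its rim. The job was handed in at about 11.4 s; no verdict is reported.

I pushed the tray about 175 mm along the rails with the closed fingertips. I slowed near the notches until the push force fell from about 5 N to zero and then came back. I then backed off and pushed the knob round until the force rose to about 10 N at its stop.

**Tray:** before the lever push, the camera fit put the tray's origin 62 to 63.5 mm above the bench (65 is seated, 73 riding). Fore-and-aft tilt was about 0.003 rad. In the scene view taken after the lever push, its corners had not moved.

**Lever:** the pivot-to-knob direction measured within about 0.03 rad of square.

**Clearance:** the arm was raised clear, and I saw nothing else on the bench disturbed.

**Less certain:** the fit also gave about 0.024 to 0.03 rad of sideways tilt, right around the 0.025 limit. Its corner residuals were 2 to 3 pixels, so I put that down to blurred corner readings. The pins visible on both rails looked fully down.

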